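Pack the front keeper of a mounting plate

ROBOT

A 6-joint arm with a two-finger parallel gripper is mounted at the origin on the work surface. World frame = base frame: x ahead of the robot, y to its left, z up, the work surface at z = 0. Lengths are in m, angles in rad, forces in N, time in s.
With the tool pointing down it reaches from about 0.375 to 0.975 m from the base axis. Payload 3.8 kg.
Tool frame: the origin (TCP) lies at the very end of the fingers, on their centre line; the grasp point (between the pads) lies bot.grip_point_offset behind it (bot.grip_point_offset is the distance from the TCP to the grasp point, in m); z points along the fingers, y is the line along which they close (so a half turn about z gives the same grasp; the last joint's range is limited). The gripper opens to 85 mm and grips with 20 to 120 N. Pads are 22 mm wide; open, the fingers measure 114 mm over their backs; the gripper's body (76 mm by 85 mm) begins 54 mm behind the grasp point. The pads swing forward as they close: fully open they stand 13 mm farther back than shut.
Start: joints at [-1.215, 0.264, 1.604, -0, 1.274, -0.037], TCP at [0.258, -0.624, 0.192] pointing down, gripper open.
Joint ranges: [-2.63, 2.63], [-0.94, 2.18], [0.31, 2.57], [-1.31, 4.45], [0, 2.66], [-2.55, 2.55]. Speed limits (rad/s): [2.57, 2.57, 3.14, 3.14, 3.14, 3.14].

INTERFACE

Orientations are given as a rotation vector (axis times angle).
In Python, from workcell import bot, vision gives the robot as it stands.
- The arm moves only by the tool play_rows, never from a script. Its argument "rows" is a list of rows, each an object of numbers: "dx", "dy", "dz": the shift along the tool's x, y, z as a fraction of full scale; "roll": the turn about the tool's z as a fraction of full scale; "fingers": the closure, from 0 (fully open) to 1 (shut). In form: [{"dx": .., "dy": .., "dz": .., "roll": .., "fingers": ..}, ...]. A call has 1 to 20 rows; each row shifts and turns the commanded pose from where the row before left it, along the tool's axes as they then stand; what a row does not reach is not made up. Full scale, the value 1, is 0.04 m for a shift and 4 degrees for a turn. A row lasts 1/12 s, in which the tool goes at most 41.7 mm and 7.16 degrees, less where a joint would pass 70% of its speed; a pose out of reach is approached as far as the arm can. A call with a number of a shift or a turn outside -1 to 1 is refused whole. A call with a gripper value outside its range is refused whole. The fingers move at their own pace and stop on an object; "grip_force" is the grip in N (left out, the last holds). Time passes only in rows, so rows that do not move let the fingers close. It gives the time, the measured TCP pose, the force and the opening at its end, in the units of the state.
- bot.read_state(): the state, without advancing time (a new reading comes with each control period).
- vision.read_camera(name): name is "scene" or "side" or "wrist"; returns a dict with "pixels" (384x512x3 uint8, red, green, blue), "depth" (384x512 float32, m along the optical axis (not along the pixel's ray), 0 where there is no reading), "fx", "fy", "cx", "cy" (pixels), "distortion" ([k1, k2, p1, p2, k3] as OpenCV has them; the pictures are not rectified), "R" (3x3) and "t" (3): a world point X has camera coordinates R X + t. Camera axes: x right, y down, z forward; pixel columns grow to the right and rows downward; lengths in m; the calibration is good to about 2 mm. A picture is of the moment at which its call begins.
- bot.finish_job(): hands the job in, once; it reports no verdict.
The state is a dict: "time": time; "q": joint angles; "joint_vel": joint speeds; "joint_torque": joint torques, N m; "tool_pos": TCP position; "tcp_rot": TCP orientation; "wrist_force": force on the tool from outside, world axes, zero at the start; "torque": the same for the moment, N m; "width": opening from 0.0 (shut) to 1.0 (fully open).
Only numpy, scipy, OpenCV 4.12 (cv2) and the standard library are available. Lean on these libraries where they do the work, as an engineer would, in place of code of your own. Each camera call takes 0.05 s, during which the arm holds its last target. There are 200 camera calls.

TASK

The front keeper on the mounting plate needs a packing bar in its throat so that welding cannot pull it shut: find by trial which of the three bars fits snugly (goes in freely with the least play), slide it in lengthwise, straight and in the middle, until its end is fully home against the web, and let go. Feel your way gently, never force a bar or knock the keepers hard; leave the bars that do not fit lying flat on the bench top, and do not disturb the file, the disc or the drilled plate.

Things in the scene. Friction and masses are not known exactly. Their poses are not given: they have to be found in the camera images.
- mount_plate: Steel plate 370 x 210 x 10 mm bolted to the bench: x -165 to 205, y -105 to 105 mm, top at z = 10 mm. It carries three keepers: one in front (to be packed), two behind (leave). Nothing of it gives way. Origin: on the bench under the middle of the front keeper's web face; x points into its throat, z up. Bolt heads 8 mm high, 17 mm wide at x = -30 and 188, y = -85 and 85 mm.
- mouth (a point): On the plate's top face, middle of the front keeper's mouth (origin + 50 mm towards the robot). A keeper: upright web (front face at plate x = 0, 90 mm wide) with a top plate 10 mm thick, 90 mm wide, overhanging the plate by 50 mm, from web to mouth; throat open at mouth and sides. Throat height 13, 16 or 19 mm, 1 mm over one of the bars; which one is in front changes, unmarked.
- home (a point): Where the centre of a bar's underside lies when the bar is home: on the plate's top face, 60 mm before the web. The bar then sticks out 70 mm from the mouth. The plate reaches 115 mm out before the mouth, so a bar can slide in along it. The right bar has 1 mm up-and-down play in the throat, a thinner one 4 or 7 mm; a thicker one is 2 or 5 mm too thick and butts on the top plate's edge.
- packer_12: Loose aluminium packing bar, 120 long x 40 wide x 12 mm thick, about 0.16 kg, lying flat on the bench to the right of the plate. Origin: centre of its underside; x along its length (roughly away from the robot), z up. The three bars differ in thickness only; their places are shuffled.
- packer_15: Loose aluminium packing bar, 120 long x 40 wide x 15 mm thick, about 0.19 kg, lying flat on the bench to the right of the plate. Origin: centre of its underside; x along its length (roughly away from the robot), z up. The three bars differ in thickness only; their places are shuffled.
- packer_18: Loose aluminium packing bar, 120 long x 40 wide x 18 mm thick, about 0.23 kg, lying flat on the bench to the right of the plate. Origin: centre of its underside; x along its length (roughly away from the robot), z up. The three bars differ in thickness only; their places are shuffled.
- file: Bystander: hand file with a turned wooden handle, 300 mm long, on the bench to the left. Origin: on the bench near the ferrule; x towards the tip.
- disc: Bystander: cut steel disc, 80 mm across, 16 mm thick, flat on the bench at the far left. Origin: centre of its underside.
- drilled_plate: Bystander: steel plate 80 x 110 x 8 mm with four corner holes and a middle hole, flat on the bench at the far right. Origin: centre of its underside.
Things that resemble listed ones, but are neither listed nor needed, are in the scene too. Leave any brown or red look-alike of the packer_15 alone.

How it is judged:
By the outcome, as a careful person would: the job done as asked, in the order asked, and still so for the second after the job is handed in, with the robot touching nothing.
It also fails if it takes over 72 s, if anything falls off the work surface, if the arm or the gripper's body presses on something with over 40 N, if the wrist force passes 120 N, or if a joint passes its speed limit or range.

## Working session

There is one attempt and no reset: what is moved stays moved. The work goes in short steps, Python scripts to look and compute and a tool call to move; the robot and the scene stay as the last step left them, time stands still between calls to the robot, and variables do not carry over. Pictures are saved under pics/ and viewed, on a budget of 10 in all, crops included, one or two more only if the job needs it, and the job is handed in when it is done.

Besides the shell and the picture viewer there is one more tool, called after ">>>" by a JSON object that holds its "api" and its "payload", one argument or row to a line. play_rows: Moves the arm, as the interface text tells. Its arguments: {"type":"object","properties":{"rows":{"type":"array","items":{"type":"object","properties":{"dx":{"type":"number","minimum":-1,"maximum":1},"dy":{"type":"number","minimum":-1,"maximum":1},"dz":{"type":"number","minimum":-1,"maximum":1},"roll":{"type":"number","minimum":-1,"maximum":1},"fingers":{"type":"number"}}}},"grip_force":{"type":"number"}},"required":["rows"]}

```bash
mkdir -p pics; ls; cat > h.py <<'E'
import numpy as np, cv2
from workcell import bot, vision
def cam(n):
    c=vision.read_camera(n); return c
def save(c,fn,crop=None,s=1):
    im=c["pixels"][:,:,::-1]
    if crop: x0,y0,x1,y1=crop; im=im[y0:y1,x0:x1]
    if s!=1: im=cv2.resize(im,None,fx=s,fy=s,interpolation=cv2.INTER_CUBIC)
    cv2.imwrite(fn,im)
def K(c): return np.array([[c["fx"],0,c["cx"]],[0,c["fy"],c["cy"]],[0,0,1.]])
def ray(c,uv):
    p=cv2.undistortPoints(np.array([[uv]],float),K(c),np.array(c["distortion"],float))[0,0]
    return np.array([p[0],p[1],1.])
def pt(c,uv,z=None):
    r=ray(c,uv); R=np.array(c["R"]);t=np.array(c["t"])
    o=-R.T@t; d=R.T@r
    if z is None:
        u,v=int(round(uv[0])),int(round(uv[1])); return o+d*c["depth"][v,u]
    return o+d*(z-o[2])/d[2]
def cloud(c):
    h,w=c["depth"].shape; g=np.stack(np.meshgrid(np.arange(w),np.arange(h)),-1).reshape(-1,1,2).astype(float)
    p=cv2.undistortPoints(g,K(c),np.array(c["distortion"],float)).reshape(h,w,2)
    P=np.dstack([p,np.ones((h,w))])*c["depth"][...,None]
    return (P-np.array(c["t"]))@np.array(c["R"])
E
python3 - <<'E'
from h import *
import pickle
cs={n:cam(n) for n in ("scene","side","wrist")}
pickle.dump(cs,open("c0.pkl","wb"))
im=np.vstack([np.hstack([cs["scene"]["pixels"],cs["side"]["pixels"]])])
save(cs["scene"],"pics/s0.png",s=1.5); save(cs["side"],"pics/d0.png",s=1.5); save(cs["wrist"],"pics/w0.png")
for n in cs: print(n,-np.array(cs[n]["R"]).T@cs[n]["t"],cs[n]["fx"],cs[n]["distortion"])
print(bot.read_state(),bot.grip_point_offset)
E
```

```text
pics
scene [ 1.1420289  -0.76335368  0.83567765] 373.9461640690725 [-0.10274554  0.          0.          0.          0.        ]
side [-0.09276212  0.910621    1.2079153 ] 450.2964397294953 [-0.07117906  0.          0.          0.          0.        ]
wrist [ 0.32493708 -0.59510849  0.37208833] 304.57394585072655 [-0.07834024  0.          0.          0.          0.        ]
{'time': 0.15, 'q': array([-1.21490722e+00,  2.64569623e-01,  1.60509182e+00,  9.28096275e-06,
        1.27369344e+00, -3.68838471e-02]), 'joint_vel': array([ 1.30783922e-03, -1.37272247e-03, -4.51817333e-03, -1.81458210e-03,
        3.99716057e-04,  4.10380920e-05]), 'joint_torque': array([ 1.31776737e-04, -5.15906131e+01, -3.67959988e+01, -4.56537771e-05,
        8.08804150e-03, -2.19523207e-05]), 'tool_pos': array([ 0.2581432 , -0.62298759,  0.19143813]), 'tcp_rot': array([-3.07949821e+00, -6.12664159e-01,  4.25653035e-04]), 'wrist_force': array([ 1.12988425,  0.14277741, -0.1756722 ]), 'torque': array([-0.01602634,  0.03720024,  0.01733577]), 'width': 0.99740060652448} 0.0187
```

View pics/s0.png

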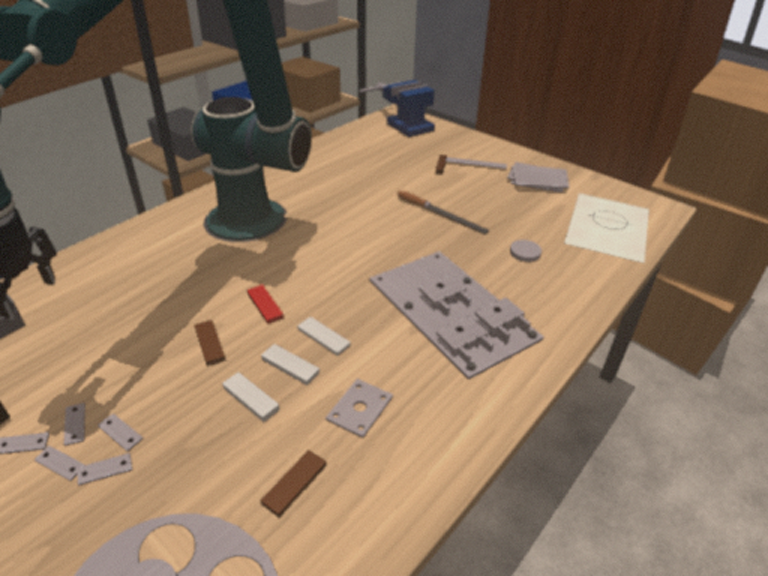

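View pics/d0.png

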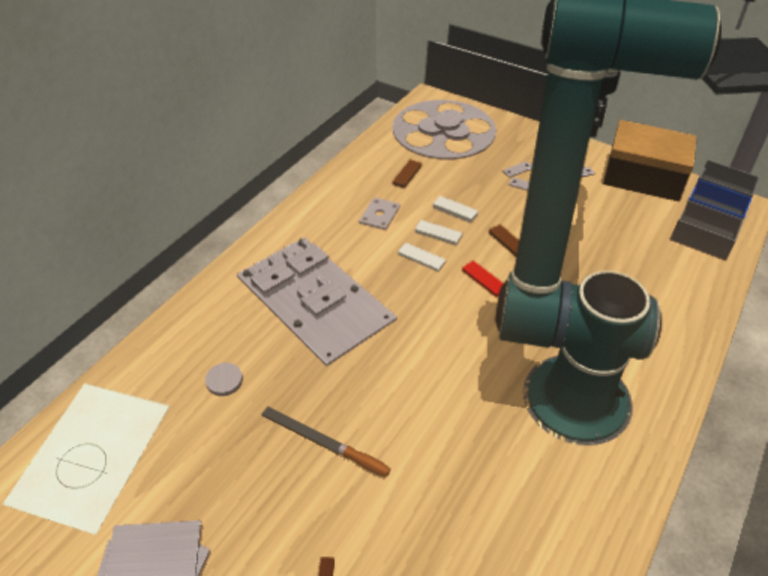

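The three pale bars lie at about (250,396), (290,363) and (324,335) in the enlarged scene picture. The brown and red look-alikes are left alone. The front keeper is at about (440,297) in the scene picture and (322,293) in the side picture. Next I measure both with the depth data.

```bash
python3 - <<'E'
from h import *
import pickle
cs=pickle.load(open("c0.pkl","rb"))
seeds={"scene":[(167,264),(193,242),(216,223)],"side":[(303,139),(292,155),(281,171)]}
for n in ("scene","side"):
    c=cs[n];P=cloud(c);hsv=cv2.cvtColor(c["pixels"],cv2.COLOR_RGB2HSV)
    print(n)
    # bench level fit near bars
    x,y,z=P[...,0],P[...,1],P[...,2]
    b=(np.abs(z)<.006)&(hsv[...,1]>70)&(x>.3)&(x<.8)&(y<.3)&(y>-.6)
    A=np.c_[x[b],y[b],np.ones(b.sum())]; co=np.linalg.lstsq(A,z[b],rcond=None)[0]; print(" bench",co,np.std(z[b]-A@co))
    zc=z-(co[0]*x+co[1]*y+co[2])
    for s in seeds[n]:
        u,v=s; print("  seed",hsv[v,u],P[v,u].round(4),zc[v,u].round(4))
        m=((hsv[...,1]<70)&(hsv[...,2]>max(100,hsv[v,u,2]-35))).astype(np.uint8)
        _,lab=cv2.connectedComponents(m,connectivity=4); k=lab==lab[v,u]
        e=cv2.erode(k.astype(np.uint8),np.ones((3,3)))>0
        t=e&(zc>np.median(zc[e])-.004)
        zt=np.median(zc[t]); 
        ct,_=cv2.findContours((k).astype(np.uint8),cv2.RETR_EXTERNAL,cv2.CHAIN_APPROX_NONE)
        ct=max(ct,key=len)[:,0]; W=np.array([pt(c,q,.013)[:2] for q in ct.astype(float)])
        print("  ",k.sum(),"top z med/mean/std",zt.round(4),zc[t].mean().round(4),zc[t].std().round(4),t.sum(),"rect",cv2.minAreaRect((W*1000).astype(np.float32)))
    # plate region: height hist
    r=(x>.45)&(x<.95)&(y>-.25)&(y<.25)&(zc>.004)&(zc<.06)&(hsv[...,1]<80)
    print(np.histogram(zc[r],bins=np.arange(.004,.060,.002)))
    r2=r&(zc<.016)
    W=P[r2][:,:2]; print(" plate ext",cv2.minAreaRect((W*1000).astype(np.float32)), W.mean(0))
save(cs["scene"],"pics/s1.png",(235,155,375,260),5)
E
```

```text
scene
 bench [-0.00045124  0.00180059  0.00194696] 0.0016959843371212831
  seed [ 16  31 206] [ 0.5237 -0.4009  0.0181] 0.0171
   463 top z med/mean/std 0.0172 0.0172 0.0013 334 rect ((511.73858642578125, -395.1292419433594), (120.4695816040039, 41.064491271972656), 0.927179217338562)
  seed [ 18  29 208] [ 0.5119 -0.2927  0.0135] 0.0123
   392 top z med/mean/std 0.0151 0.0181 0.0496 273 rect ((505.6868896484375, -288.36492919921875), (120.18695068359375, 39.84502410888672), 6.628807067871094)
  seed [ 14  28 210] [ 0.5059 -0.19    0.0144] 0.013
   335 top z med/mean/std 0.0125 0.0125 0.0014 222 rect ((499.78009033203125, -187.28985595703125), (121.19801330566406, 40.203060150146484), 0.5984493494033813)
(array([ 107,  297, 1052, 1311,  639,  171,   85,   63,   57,   41,   47,
         55,   66,  125,  271,  288,  252,  256,  107,   23,    0,    0,
          0,    0,    0,    0,    0]), array([0.004, 0.006, 0.008, 0.01 , 0.012, 0.014, 0.016, 0.018, 0.02 ,
       0.022, 0.024, 0.026, 0.028, 0.03 , 0.032, 0.034, 0.036, 0.038,
       0.04 , 0.042, 0.044, 0.046, 0.048, 0.05 , 0.052, 0.05
[... 688 characters left out ...]
83   0.0123] 0.0124
   218 top z med/mean/std 0.0133 0.0135 0.0024 113 rect ((497.8375244140625, -188.1412353515625), (117.46253967285156, 38.63811111450195), 0.4657342731952667)
(array([186, 518, 818, 901, 639, 291,  92,  26,  21,  13,  28,  29,  55,
       120, 156, 191, 229, 174,  99,  52,  17,   2,   0,   0,   0,   0,
         0]), array([0.004, 0.006, 0.008, 0.01 , 0.012, 0.014, 0.016, 0.018, 0.02 ,
       0.022, 0.024, 0.026, 0.028, 0.03 , 0.032, 0.034, 0.036, 0.038,
       0.04 , 0.042, 0.044, 0.046, 0.048, 0.05 , 0.052, 0.054, 0.056,
       0.058]))
 plate ext ((618.9769897460938, -33.75543212890625), (425.02142333984375, 375.6239929199219), 73.29684448242188) [0.60442111 0.06300882]
```

View pics/s1.png

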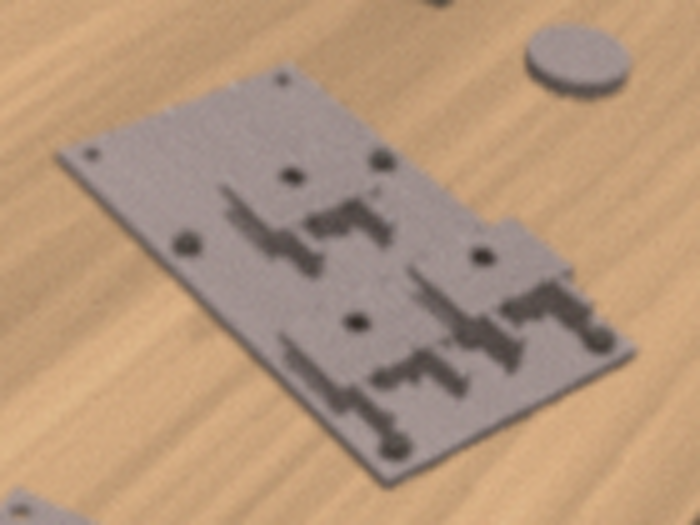

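The bars measure 18 mm at y≈-0.40, 15 mm at y≈-0.29 (yaw about 6.7°) and 12 mm at y≈-0.19. The plate's corners in the 5x crop are at (60,155), (290,65), (635,350) and (388,485), and the front keeper's hole is at (291,176).

```bash
python3 - <<'E'
from h import *
import pickle
cs=pickle.load(open("c0.pkl","rb"))
off=np.array([235,155]);f=lambda a:(np.array(a)-2)/5+off
S=cs["scene"]
obs=[(60,155,-165,-105,10),(290,65,-165,105,10),(388,485,205,-105,10),(635,350,205,105,10),(187,240,-30,-85,18),(382,157,-30,85,18)]
def fit(c,px,mod):
    W=np.array([pt(c,p,m[2]/1000)[:2] for p,m in zip(px,mod)])
    M=np.array(mod)[:,:2]/1000
    mc,wc=M.mean(0),W.mean(0);H=(M-mc).T@(W-wc);th=np.arctan2(H[0,1]-H[1,0],H[0,0]+H[1,1])
    R=np.array([[np.cos(th),-np.sin(th)],[np.sin(th),np.cos(th)]]);o=wc-R@mc
    print("origin",o.round(4),"yaw deg",np.degrees(th).round(2),"res mm",((W-(M@R.T+o))*1000).round(1).tolist()); return o,th,R
o,th,R=fit(S,[f(a[:2]) for a in obs],[a[2:] for a in obs])
# side: corners px in 1.5x pic
so=[(395,318,-165,-105,10),(328,361,-165,105,10),(238,274,205,105,10),(304,239,205,-105,10)]
fit(cs["side"],[((a[0]-.25)/1.5,(a[1]-.25)/1.5) for a in so],[a[2:] for a in so])
for n in ("scene","side"):
    c=cs[n];P=cloud(c);q=(P[...,:2]-o)@R;z=P[...,2]
    inb=lambda x0,x1,y0,y1:(q[...,0]>x0)&(q[...,0]<x1)&(q[...,1]>y0)&(q[...,1]<y1)
    pl=inb(-.155,-.06,-.095,.095)&(z>0)&(z<.02)
    A=np.c_[q[pl],np.ones(pl.sum())];co=np.linalg.lstsq(A,z[pl],rcond=None)[0]
    tp=inb(-.06,.0,-.055,.055)&(z>.024)&(z<.06)
    print(n,"plate z",z[pl].mean(),pl.sum()," top z",np.median(z[tp]),z[tp].mean(),z[tp].std(),tp.sum(),"ext",np.percentile(q[tp],[2,50,98],axis=0).round(4).tolist())
    for nm,b in (("back r",inb(.06,.2,-.1,-.005)),("back l",inb(.06,.2,.005,.1))):
        k=b&(z>.024)&(z<.06);print("  ",nm,np.median(z[k]),k.sum())
E
```

```text
origin [0.6325 0.0733] yaw deg -16.49 res mm [[3.4, 1.0], [0.9, -0.6], [0.5, 0.1], [-2.7, -0.9], [-0.7, 0.4], [-1.4, 0.1]]
origin [0.6271 0.075 ] yaw deg -16.53 res mm [[4.5, 5.2], [3.2, -9.6], [-3.2, -2.7], [-4.5, 7.1]]
scene plate z 0.012565843815881095 767  top z 0.03837855199132173 0.03815741295761679 0.002115998363444197 273 ext [[-0.0527, -0.0455], [-0.0266, -0.0045], [-0.0014, 0.0428]]
   back r 0.03461421214953907 539
   back l 0.040278516643333276 537
side plate z 0.010676060252087416 1135  top z 0.036448741791188066 0.035924031092619754 0.0034427799998888405 320 ext [[-0.0536, -0.044], [-0.0296, 0.0018], [-0.0012, 0.0438]]
   back r 0.032564585616849606 352
   back l 0.03923188985511905 385
```

The front keeper's top stands 25.8 mm above the plate in both cameras, so its throat is 16 mm and packer_15, the middle pale bar, should fit. The other two keepers read 13 and 19 mm. I'll move above that bar and look with the wrist camera.

>>> {"api": "play_rows", "payload": {
  "rows": [
    {"dx": 0.2,"dy": -0.14,"dz": 0.05,"fingers": 0},
    {"dx": 0.41,"dy": -0.275,"dz": 0.05},
    {"dx": 0.41,"dy": -0.275,"dz": 0.05},
    {"dx": 0.41,"dy": -0.275,"dz": 0.05},
    {"dx": 0.41,"dy": -0.275,"dz": 0.05},
    {"dx": 0.41,"dy": -0.275,"dz": 0.05},
    {"dx": 0.41,"dy": -0.275,"dz": 0.05},
    {"dx": 0.41,"dy": -0.275,"dz": 0.05},
    {"dx": 0.41,"dy": -0.275,"dz": 0.05},
    {"dx": 0.41,"dy": -0.275,"dz": 0.05},
    {"dx": 0.41,"dy": -0.275,"dz": 0.05},
    {"dx": 0.41,"dy": -0.275,"dz": 0.05},
    {"dx": 0.41,"dy": -0.275,"dz": 0.05},
    {"dx": 0.41,"dy": -0.275,"dz": 0.05},
    {"dx": 0.41,"dy": -0.275,"dz": 0.05},
    {"dx": 0.41,"dy": -0.275,"dz": 0.05},
    {"dx": 0.41,"dy": -0.275,"dz": 0.05},
    {"dx": 0.41,"dy": -0.275,"dz": 0.05},
    {"dx": 0.41,"dy": -0.275,"dz": 0.05},
    {"dx": 0.41,"dy": -0.275,"dz": 0.05}
  ]
}}

```text
validation failed for argument at $.ro...
```

>>> {"api": "play_rows", "payload": {
  "rows": [
    {"dx": 0.2,"dy": -0.135,"roll": 0},
    {"roll": 0.79},
    {"roll": 0.79},
    {"roll": 0.79},
    {"roll": 0.79},
    {"roll": 0.79},
    {"dz": 0},
    {"dz": 0},
    {"dz": 0}
  ]
}}

```text
validation failed for argument at $.ro...
```

```bash
cat >> h.py <<'E'
def st():
    s=bot.read_state(); from scipy.spatial.transform import Rotation as Ro
    M=Ro.from_rotvec(s["tcp_rot"]).as_matrix(); yaw=np.degrees(np.arctan2(M[1,0],M[0,0]))
    print("t%.2f"%s["time"],"pos",np.round(s["tool_pos"],4),"yaw %.2f"%yaw,"zax",M[:,2].round(3),"F",np.round(s["wrist_force"],1),"w %.3f"%s["width"],"q",np.round(s["q"],2))
    return s,M,yaw
def go(M,pos,tgt):
    d=M.T@(np.array(tgt)-pos); print("tool shift mm",(d*1000).round(1),"FS",(d/.04).round(3))
E
python3 - <<'E'
from h import *
s,M,yaw=st()
c=cam("wrist"); save(c,"pics/w1.png"); P=cloud(c)
hsv=cv2.cvtColor(c["pixels"],cv2.COLOR_RGB2HSV)
x,y,z=P[...,0],P[...,1],P[...,2]
m=((hsv[...,1]<70)&(hsv[...,2]>120)&(z>.005)&(z<.04)).astype(np.uint8)
n,lab,sts,cen=cv2.connectedComponentsWithStats(m)
for i in range(1,n):
    if sts[i,4]>400:
        k=lab==i; ct=max(cv2.findContours(k.astype(np.uint8),cv2.RETR_EXTERNAL,cv2.CHAIN_APPROX_NONE)[0],key=len)[:,0]
        zt=np.median(z[k]); W=np.array([pt(c,q,.015)[:2] for q in ct.astype(float)])
        print(sts[i],zt.round(4),cv2.minAreaRect((W*1000).astype(np.float32)))
E
```

```text
t0.15 pos [ 0.2581 -0.623   0.1914] yaw 22.50 zax [-0.001  0.002 -1.   ] F [ 1.1  0.1 -0.2] w 0.997 q [-1.21  0.26  1.61  0.    1.27 -0.04]
```

View pics/w1.png

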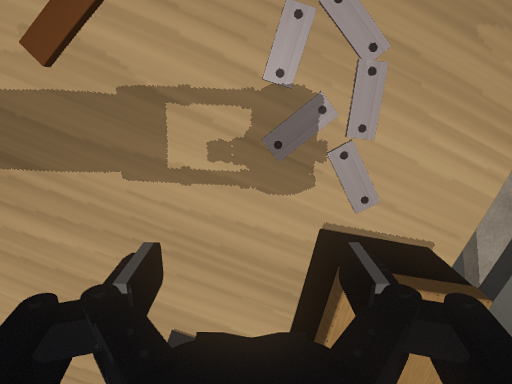

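The moves were refused because every row needs all its fields, so the arm is still at the start. The wrist view shows the strips at (300,90), not the bars. I'll send full rows.

>>> {"api": "play_rows", "payload": {
  "rows": [
    {"dx": 0.2,"dy": -0.14,"dz": 0.05,"roll": 0,"fingers": 0},
    {"dx": 0.41,"dy": -0.275,"dz": 0.05,"roll": 0,"fingers": 0},
    {"dx": 0.41,"dy": -0.275,"dz": 0.05,"roll": 0,"fingers": 0},
    {"dx": 0.41,"dy": -0.275,"dz": 0.05,"roll": 0,"fingers": 0},
    {"dx": 0.41,"dy": -0.275,"dz": 0.05,"roll": 0,"fingers": 0},
    {"dx": 0.41,"dy": -0.275,"dz": 0.05,"roll": 0,"fingers": 0},
    {"dx": 0.41,"dy": -0.275,"dz": 0.05,"roll": 0,"fingers": 0},
    {"dx": 0.41,"dy": -0.275,"dz": 0.05,"roll": 0,"fingers": 0},
    {"dx": 0.41,"dy": -0.275,"dz": 0.05,"roll": 0,"fingers": 0},
    {"dx": 0.41,"dy": -0.275,"dz": 0.05,"roll": 0,"fingers": 0},
    {"dx": 0.41,"dy": -0.275,"dz": 0.05,"roll": 0,"fingers": 0},
    {"dx": 0.41,"dy": -0.275,"dz": 0.05,"roll": 0,"fingers": 0},
    {"dx": 0.41,"dy": -0.275,"dz": 0.05,"roll": 0,"fingers": 0},
    {"dx": 0.41,"dy": -0.275,"dz": 0.05,"roll": 0,"fingers": 0},
    {"dx": 0.41,"dy": -0.275,"dz": 0.05,"roll": 0,"fingers": 0},
    {"dx": 0.41,"dy": -0.275,"dz": 0.05,"roll": 0,"fingers": 0},
    {"dx": 0.41,"dy": -0.275,"dz": 0.05,"roll": 0,"fingers": 0},
    {"dx": 0.41,"dy": -0.275,"dz": 0.05,"roll": 0,"fingers": 0},
    {"dx": 0.41,"dy": -0.275,"dz": 0.05,"roll": 0,"fingers": 0},
    {"dx": 0.41,"dy": -0.275,"dz": 0.05,"roll": 0,"fingers": 0}
  ],
  "grip_force": 40
}}

```text
time: 1.87
tool_pos: [0.4718, -0.3013, 0.1522]
tcp_rot: [-3.081, -0.613, 0.0]
wrist_force: [0.3, -0.2, 0.5]
width: 1.003
```

>>> {"api": "play_rows", "payload": {
  "rows": [
    {"dx": 0.2,"dy": -0.135,"dz": 0,"roll": 0,"fingers": 0},
    {"dx": 0,"dy": 0,"dz": 0,"roll": 0.79,"fingers": 0},
    {"dx": 0,"dy": 0,"dz": 0,"roll": 0.79,"fingers": 0},
    {"dx": 0,"dy": 0,"dz": 0,"roll": 0.79,"fingers": 0},
    {"dx": 0,"dy": 0,"dz": 0,"roll": 0.79,"fingers": 0},
    {"dx": 0,"dy": 0,"dz": 0,"roll": 0.79,"fingers": 0},
    {"dx": 0,"dy": 0,"dz": 0,"roll": 0,"fingers": 0},
    {"dx": 0,"dy": 0,"dz": 0,"roll": 0,"fingers": 0},
    {"dx": 0,"dy": 0,"dz": 0,"roll": 0,"fingers": 0}
  ]
}}

```text
time: 2.62
tool_pos: [0.4767, -0.2949, 0.1525]
tcp_rot: [3.136, 0.186, -0.0]
wrist_force: [-0.1, -0.6, 0.6]
width: 0.997
```

```bash
cat >> h.py <<'E'
def bars(c,zt,lo=.005):
    P=cloud(c);hsv=cv2.cvtColor(c["pixels"],cv2.COLOR_RGB2HSV);z=P[...,2]
    m=((hsv[...,1]<70)&(hsv[...,2]>120)&(z>lo)&(z<.06)).astype(np.uint8)
    n,lab,sts,cen=cv2.connectedComponentsWithStats(m,connectivity=4)
    for i in range(1,n):
        if sts[i,4]>400:
            k=lab==i; ct=max(cv2.findContours(k.astype(np.uint8),cv2.RETR_EXTERNAL,cv2.CHAIN_APPROX_NONE)[0],key=len)[:,0]
            W=np.array([pt(c,q,zt)[:2] for q in ct.astype(float)])
            r=cv2.minAreaRect((W*1000).astype(np.float32)); print(sts[i],"z",np.median(z[k]).round(4),np.round(r[0],1),np.round(r[1],1),round(r[2],2))
E
python3 - <<'E'
from h import *
s,M,yaw=st()
c=cam("wrist"); save(c,"pics/w2.png"); bars(c,.015)
E
```

```text
t2.62 pos [ 0.4767 -0.2949  0.1525] yaw 6.78 zax [-0. -0. -1.] F [-0.1 -0.6  0.6] w 0.997 q [-0.6   0.08  1.9  -0.    1.17  0.85]
[ 136   78   40  115 4033] z 0.0112 [ 500.2 -190.5] [118.1  38.9] 0.35
[ 232   82   39   57 1324] z 0.0144 [ 539.6 -287.4] [55.2 38.1] 5.45
[ 325   86   59  117 3961] z 0.0176 [ 515.6 -399.8] [120.6  40.1] 0.01
[233 173  37  23 478] z 0.0145 [ 462.7 -297.1] [24.7 39.4] 6.75
```

View pics/w2.png

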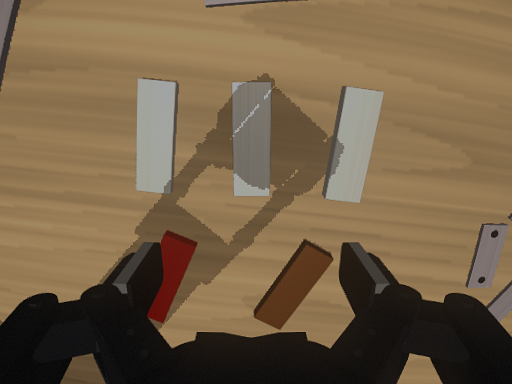

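In the wrist view, the grey-shadowed bar at (252,139) is the target packer_15. Its corners are at (232,83), (270,82), (270,195) and (234,196). The red look-alike is at (172,277) and the brown one at (293,285).

```bash
python3 - <<'E'
from h import *
s,M,yaw=st(); c=cam("wrist")
p=[pt(c,q,.015) for q in ((232,83),(270,82),(270,195.5),(233.5,196))]
for a in p: print(a.round(4))
q=np.array(p)[:,:2]; cen=q.mean(0); ax=(q[0]+q[1]-q[2]-q[3]); by=np.degrees(np.arctan2(ax[1],ax[0]))
print("centre",cen,"yaw",by,"len",np.linalg.norm(ax)/2)
for w in ((308,240),(333,256)): print("brown",pt(c,w,.015).round(4), ((pt(c,w,.015)[:2]-cen)@np.array([[np.cos(np.radians(by)),-np.sin(np.radians(by))],[np.sin(np.radians(by)),np.cos(np.radians(by))]])).round(4))
u=ax/np.linalg.norm(ax); g=cen-.03*u; print("grasp",g); go(M,s["tool_pos"],[*g,.003])
E
```

```text
t2.67 pos [ 0.4767 -0.2949  0.1525] yaw 6.76 zax [-0. -0. -1.] F [0.  0.  0.3] w 1.002 q [-0.6   0.08  1.9  -0.    1.17  0.85]
[ 0.5641 -0.266   0.015 ]
[ 0.5695 -0.3035  0.015 ]
[ 0.4523 -0.3193  0.015 ]
[ 0.447  -0.2797  0.015 ]
centre [ 0.50822256 -0.29211334] yaw 7.181634064198534 len 0.11803316998299282
brown [ 0.4043 -0.3701  0.015 ] [-0.1129 -0.0644]
brown [ 0.3871 -0.4032  0.015 ] [-0.1341 -0.0951]
grasp [ 0.47845791 -0.2958638 ]
tool shift mm [  1.6   1.1 149.5] FS [0.041 0.029 3.738]
```

>>> {"api": "play_rows", "payload": {
  "rows": [
    {"dx": 0.04,"dy": 0.03,"dz": 0.3,"roll": 0,"fingers": 0},
    {"dx": 0,"dy": 0,"dz": 0.5,"roll": 0,"fingers": 0},
    {"dx": 0,"dy": 0,"dz": 0.5,"roll": 0,"fingers": 0},
    {"dx": 0,"dy": 0,"dz": 0.5,"roll": 0,"fingers": 0},
    {"dx": 0,"dy": 0,"dz": 0.5,"roll": 0,"fingers": 0},
    {"dx": 0,"dy": 0,"dz": 0.5,"roll": 0,"fingers": 0},
    {"dx": 0,"dy": 0,"dz": 0.4,"roll": 0,"fingers": 0.2},
    {"dx": 0,"dy": 0,"dz": 0.25,"roll": 0,"fingers": 0.2},
    {"dx": 0,"dy": 0,"dz": 0.1,"roll": 0,"fingers": 0.2},
    {"dx": 0,"dy": 0,"dz": 0.1,"roll": 0,"fingers": 0.2},
    {"dx": 0,"dy": 0,"dz": 0.05,"roll": 0,"fingers": 0.2},
    {"dx": 0,"dy": 0,"dz": 0.03,"roll": 0,"fingers": 0.2},
    {"dx": 0,"dy": 0,"dz": 0,"roll": 0,"fingers": 0.2},
    {"dx": 0,"dy": 0,"dz": 0,"roll": 0,"fingers": 0.2}
  ]
}}

```text
time: 3.88
tool_pos: [0.4792, -0.2964, 0.0041]
tcp_rot: [3.135, 0.184, 0.002]
wrist_force: [0.2, 0.3, -0.2]
width: 0.801
```

```bash
python3 -c "
from h import *
st()"
```

```text
t3.88 pos [ 0.4792 -0.2964  0.0041] yaw 6.71 zax [ 0.001 -0.001 -1.   ] F [ 0.2  0.3 -0.2] w 0.801 q [-0.6   0.24  2.01  0.    0.89  0.86]
```

>>> {"api": "play_rows", "payload": {
  "rows": [
    {"dx": 0,"dy": 0,"dz": 0,"roll": 0,"fingers": 0.35},
    {"dx": 0,"dy": 0,"dz": 0,"roll": 0,"fingers": 0.45},
    {"dx": 0,"dy": 0,"dz": 0,"roll": 0,"fingers": 0.55},
    {"dx": 0,"dy": 0,"dz": 0,"roll": 0,"fingers": 0.7},
    {"dx": 0,"dy": 0,"dz": 0,"roll": 0,"fingers": 1},
    {"dx": 0,"dy": 0,"dz": 0,"roll": 0,"fingers": 1},
    {"dx": 0,"dy": 0,"dz": 0,"roll": 0,"fingers": 1},
    {"dx": 0,"dy": 0,"dz": 0,"roll": 0,"fingers": 1},
    {"dx": 0,"dy": 0,"dz": 0,"roll": 0,"fingers": 1},
    {"dx": 0,"dy": 0,"dz": -0.1,"roll": 0,"fingers": 1},
    {"dx": 0,"dy": 0,"dz": -0.3,"roll": 0,"fingers": 1},
    {"dx": 0,"dy": 0,"dz": -0.4,"roll": 0,"fingers": 1},
    {"dx": 0,"dy": 0,"dz": -0.4,"roll": 0,"fingers": 1},
    {"dx": 0,"dy": 0,"dz": -0.4,"roll": 0,"fingers": 1},
    {"dx": 0,"dy": 0,"dz": -0.4,"roll": 0,"fingers": 1},
    {"dx": 0,"dy": 0,"dz": 0,"roll": 0,"fingers": 1},
    {"dx": 0,"dy": 0,"dz": 0,"roll": 0,"fingers": 1}
  ]
}}

```text
time: 5.3
tool_pos: [0.4798, -0.2968, 0.0852]
tcp_rot: [3.134, 0.184, 0.005]
wrist_force: [-0.5, 0.4, -0.2]
width: 0.002
```

```bash
cat >> h.py <<'E'
def fitplate(th=None):
    pass
E
python3 - <<'E'
from h import *
s,M,yaw=st(); p0=s["tool_pos"]
for n in ("wrist",):
    c=cam(n); P=cloud(c); save(c,"pics/w3.png")
    L=(P-p0)@M   # tool frame
    # bar ahead of fingers: tool x .02..0.12, |y|<.03, z around -.02...0
    k=(L[...,0]>.02)&(L[...,0]<.12)&(np.abs(L[...,1])<.035)&(L[...,2]>-.03)&(L[...,2]<.02)&(P[...,2]>.03)
    Q=L[k]; print(k.sum(),np.percentile(Q,[1,50,99],axis=0).round(4).tolist())
    A=np.c_[Q[:,:2],np.ones(len(Q))];co=np.linalg.lstsq(A,Q[:,2],rcond=None)[0];print("top plane (tool)",co)
    ks=cv2.erode(k.astype(np.uint8),np.ones((3,3)))
    for v0,v1 in ((.03,.05),(.05,.07),(.07,.085)):
        j=k&(L[...,0]>v0)&(L[...,0]<v1); print(v0,np.percentile(L[j][:,1],[.5,99.5]).round(4))
E
```

```text
t5.30 pos [ 0.4798 -0.2968  0.0852] yaw 6.71 zax [ 0.003 -0.002 -1.   ] F [-0.5  0.4 -0.2] w 0.002 q [-0.6   0.14  1.95  0.    1.04  0.86]Traceback (most recent call last):
  File "<stdin>", line 8, in <module>
    return _quantile_unchecked(
        a, q, axis, out, overwrite_input, method, keepdims, weights)
    return _ureduce(a,
                    func=_quantile_ureduce_func,
    ...<5 lines>...
                    overwrite_input=overwrite_input,
                    method=method)
    r = func(a, **kwargs)
    result = _quantile(arr,
                       quantiles=q,
    ...<2 lines>...
                       out=out,
                       weights=wgt)
    slices_having_nans = np.isnan(arr[-1, ...])
                                  ~~~^^^^^^^^^
IndexError: index -1 is out of bounds for axis 0 with size 0
```

View pics/w3.png

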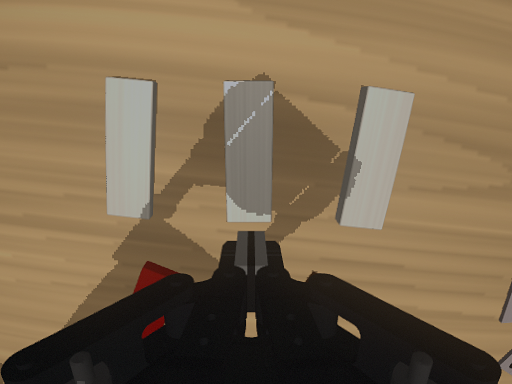

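The gripper closed on nothing: the bar still lies at (248,150). I need to know how far back the fingertips stand at about 45 mm opening, so I'll open in the air and measure them.

>>> {"api": "play_rows", "payload": {
  "rows": [
    {"dx": 0,"dy": 0,"dz": 0,"roll": 0,"fingers": 0.4},
    {"dx": 0,"dy": 0,"dz": 0,"roll": 0,"fingers": 0.4},
    {"dx": 0,"dy": 0,"dz": 0,"roll": 0,"fingers": 0.4},
    {"dx": 0,"dy": 0,"dz": 0,"roll": 0,"fingers": 0.4},
    {"dx": 0,"dy": 0,"dz": 0,"roll": 0,"fingers": 0.4},
    {"dx": 0,"dy": 0,"dz": 0,"roll": 0,"fingers": 0.4}
  ]
}}

```text
time: 5.85
tool_pos: [0.4784, -0.2958, 0.0829]
tcp_rot: [-3.136, -0.184, 0.001]
wrist_force: [0.6, 0.5, -0.5]
width: 0.6
```

```bash
python3 - <<'E'
from h import *
s,M,yaw=st(); p0=s["tool_pos"]
c=cam("wrist"); P=cloud(c); save(c,"pics/w4.png",(120,60,380,384),1.8)
K_=K(c);R=np.array(c["R"]);t=np.array(c["t"])
print("TCP px",cv2.projectPoints(p0.reshape(1,3),cv2.Rodrigues(R)[0],t,K_,np.array(c["distortion"]))[0].ravel(), "cam z axis",R[2].round(3))
L=(P-p0)@M
k=(P[...,2]>.05)&(c["depth"]>0)&(np.abs(L[...,1])<.07)
Q=L[k]; print("tip z tool max pctl",np.percentile(Q[:,2],[90,99,99.9]))
j=k&(L[...,2]>-.03); print(L[j].min(0).round(4),L[j].max(0).round(4)); T=L[j]
for z0 in np.arange(-.03,.02,.005):
    w=T[(T[:,2]>z0)&(T[:,2]<=z0+.005)]
    if len(w): print(z0.round(3),len(w),w.min(0).round(4),w.max(0).round(4))
bars(c,.015)
E
```

```text
t5.85 pos [ 0.4784 -0.2958  0.0829] yaw 6.71 zax [-0.001  0.    -1.   ] F [ 0.6  0.5 -0.5] w 0.600 q [-0.6   0.15  1.96  0.    1.04  0.86]
TCP px [250.839454   219.19721328] cam z axis [-0.283 -0.035 -0.958]
tip z tool max pctl [-0.08474196 -0.05028269 -0.04333562]Traceback (most recent call last):
  File "<stdin>", line 9, in <module>
    return umr_minimum(a, axis, None, out, keepdims, initial, where)
ValueError: zero-size array to reduction operation minimum which has no identity
```

View pics/w4.png

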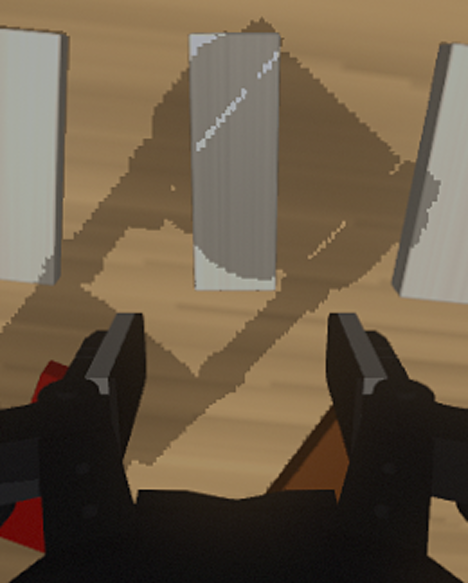

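The wrist picture puts the fingertips near (250,232), while the reported TCP projects to (251,219). So the tips appear to stand well above the reported TCP. I'll check this against the scene camera and depth.

```bash
python3 - <<'E'
from h import *
s,M,yaw=st(); p0=s["tool_pos"]
c=cam("wrist"); D=c["depth"]; P=cloud(c); L=(P-p0)@M
for uv in ((190,238),(196,240),(186,265),(180,280),(306,238),(318,262)): print(uv,D[uv[1],uv[0]].round(4),(L[uv[1],uv[0]]*1000).round(1),c["pixels"][uv[1],uv[0]])
c=cam("scene"); 
def proj(p): return cv2.projectPoints(np.array(p,float).reshape(-1,3),cv2.Rodrigues(np.array(c["R"]))[0],np.array(c["t"]),K(c),np.array(c["distortion"]))[0].reshape(-1,2)
px=proj([p0,p0+M@[0,.027,0],p0-M@[0,.027,0],p0+M@[0,0,-.0187],p0+M@[0,0,-.04]]);print("scene px of TCP, +y,-y,gp,-40",px.round(1).tolist())
P=cloud(c);L=(P-p0)@M
k=(np.abs(L[...,0])<.03)&(np.abs(L[...,1])<.06)&(L[...,2]>-.09)&(L[...,2]<.05)&(P[...,2]>.025)
T=L[k]
for z0 in np.arange(-.09,.04,.01):
    w=T[(T[:,2]>z0)&(T[:,2]<=z0+.01)]
    if len(w): print(z0.round(3),len(w),w.min(0).round(4),w.max(0).round(4))
u,v=px[0].astype(int); b=(u-50,v-60,u+50,v+40); print(b); save(c,"pics/s2.png",b,6)
E
```

```text
t5.90 pos [ 0.4784 -0.2959  0.083 ] yaw 6.70 zax [-0.  0. -1.] F [ 0.1 -0.7 -0.3] w 0.600 q [-0.6   0.15  1.96 -0.    1.04  0.86]
(190, 238) 0.1422 [ 10.8 -28.7 -50.7] [70 65 58]
(196, 240) 0.1422 [  9.9 -25.8 -51. ] [38 29 20]
(186, 265) 0.1192 [ 10.5 -25.8 -74.8] [30 25 18]
(180, 280) 0.116 [  6.5 -27.5 -79.3] [27 21 18]
(306, 238) 0.1421 [ 10.8  25.7 -50.9] [41 33 24]
(318, 262) 0.1212 [ 10.6  26.8 -72.8] [34 27 17]
scene px of TCP, +y,-y,gp,-40 [[182.3, 220.5], [175.9, 225.8], [188.5, 215.3], [181.6, 215.8], [180.7, 210.3]]
-0.09 35 [-0.0087 -0.0501 -0.0894] [ 0.0147  0.0399 -0.08  ]
-0.08 43 [-0.0086 -0.0416 -0.0799] [ 0.013   0.0392 -0.0703]
-0.07 44 [-0.0088 -0.0413 -0.07  ] [ 0.0123  0.0391 -0.06  ]
-0.06 37 [-0.0118 -0.0332 -0.0599] [ 0.0132  0.0388 -0.0503]
-0.05 11 [-0.0077 -0.0285 -0.0492] [ 0.0102  0.0322 -0.0462]
(np.int64(132), np.int64(160), np.int64(232), np.int64(260))
```

View pics/s2.png

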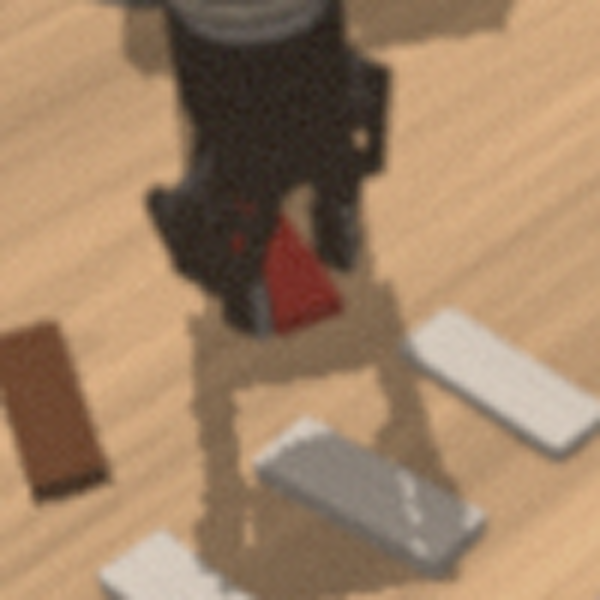

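Both cameras agree that the real fingertips end about 45 mm above the reported TCP at this opening, while x and y match. That explains the miss: the fingers closed above the bar. I'll descend to a reported z of about -0.037, slowly over the last part.

>>> {"api": "play_rows", "payload": {
  "rows": [
    {"dx": 0,"dy": 0,"dz": 0.3,"roll": 0,"fingers": 0.25},
    {"dx": 0,"dy": 0,"dz": 0.5,"roll": 0,"fingers": 0.25},
    {"dx": 0,"dy": 0,"dz": 0.5,"roll": 0,"fingers": 0.25},
    {"dx": 0,"dy": 0,"dz": 0.5,"roll": 0,"fingers": 0.25},
    {"dx": 0,"dy": 0,"dz": 0.3,"roll": 0,"fingers": 0.25},
    {"dx": 0,"dy": 0,"dz": 0.2,"roll": 0,"fingers": 0.25},
    {"dx": 0,"dy": 0,"dz": 0.1,"roll": 0,"fingers": 0.25},
    {"dx": 0,"dy": 0,"dz": 0.1,"roll": 0,"fingers": 0.25},
    {"dx": 0,"dy": 0,"dz": 0.1,"roll": 0,"fingers": 0.25},
    {"dx": 0,"dy": 0,"dz": 0.1,"roll": 0,"fingers": 0.25},
    {"dx": 0,"dy": 0,"dz": 0.1,"roll": 0,"fingers": 0.25},
    {"dx": 0,"dy": 0,"dz": 0.1,"roll": 0,"fingers": 0.25},
    {"dx": 0,"dy": 0,"dz": 0.1,"roll": 0,"fingers": 0.25},
    {"dx": 0,"dy": 0,"dz": 0,"roll": 0,"fingers": 0.25},
    {"dx": 0,"dy": 0,"dz": 0,"roll": 0,"fingers": 0.25}
  ]
}}

```text
time: 7.25
tool_pos: [0.4783, -0.2958, -0.037]
tcp_rot: [-3.136, -0.184, 0.001]
wrist_force: [0.4, 0.3, -0.1]
width: 0.746
```

>>> {"api": "play_rows", "payload": {
  "rows": [
    {"dx": 0,"dy": 0,"dz": 0,"roll": 0,"fingers": 0.35},
    {"dx": 0,"dy": 0,"dz": 0,"roll": 0,"fingers": 0.45},
    {"dx": 0,"dy": 0,"dz": 0,"roll": 0,"fingers": 0.55},
    {"dx": 0,"dy": 0,"dz": 0,"roll": 0,"fingers": 0.6},
    {"dx": 0,"dy": 0,"dz": 0,"roll": 0,"fingers": 0.6},
    {"dx": 0,"dy": 0,"dz": 0,"roll": 0,"fingers": 0.6}
  ]
}}

```text
time: 7.75
tool_pos: [0.479, -0.2963, -0.0361]
tcp_rot: [3.136, 0.184, 0.001]
wrist_force: [-0.3, 0.4, 3.5]
width: 0.456
```

>>> {"api": "play_rows", "payload": {
  "rows": [
    {"dx": 0,"dy": 0,"dz": 0,"roll": 0,"fingers": 1},
    {"dx": 0,"dy": 0,"dz": 0,"roll": 0,"fingers": 1},
    {"dx": 0,"dy": 0,"dz": 0,"roll": 0,"fingers": 1},
    {"dx": 0,"dy": 0,"dz": -0.1,"roll": 0,"fingers": 1},
    {"dx": 0,"dy": 0,"dz": -0.2,"roll": 0,"fingers": 1},
    {"dx": 0,"dy": 0,"dz": -0.4,"roll": 0,"fingers": 1},
    {"dx": 0,"dy": 0,"dz": -0.4,"roll": 0,"fingers": 1},
    {"dx": 0,"dy": 0,"dz": -0.3,"roll": 0,"fingers": 1},
    {"dx": 0,"dy": 0,"dz": -0.1,"roll": 0,"fingers": 1},
    {"dx": 0,"dy": 0,"dz": 0,"roll": 0,"fingers": 1},
    {"dx": 0,"dy": 0,"dz": 0,"roll": 0,"fingers": 1},
    {"dx": 0,"dy": 0,"dz": 0,"roll": 0,"fingers": 1}
  ]
}}

```text
time: 8.75
tool_pos: [0.4777, -0.2954, 0.0223]
tcp_rot: [-3.135, -0.184, 0.002]
wrist_force: [-0.3, -0.3, -1.3]
width: 0.458
```

```bash
cat > meas.py <<'E'
from h import *
# pose of the held bar in tool frame by wrist cloud + contour
def held(fn=None):
    s,M,yaw=st(); p0=s["tool_pos"]; c=cam("wrist"); P=cloud(c); L=(P-p0)@M
    if fn: save(c,fn)
    hsv=cv2.cvtColor(c["pixels"],cv2.COLOR_RGB2HSV)
    k=(L[...,0]>.0)&(L[...,0]<.13)&(np.abs(L[...,1])<.04)&(L[...,2]>-.062)&(L[...,2]<-.025)&(hsv[...,1]<90)&(hsv[...,2]>70)
    k=cv2.morphologyEx(k.astype(np.uint8),cv2.MORPH_OPEN,np.ones((3,3)))>0
    Q=L[k&(L[...,0]>.02)]
    if len(Q)<200: print("no bar",len(Q)); return s,M,yaw
    A=np.c_[Q[:,:2],np.ones(len(Q))];co=np.linalg.lstsq(A,Q[:,2],rcond=None)[0]
    r=np.abs(Q[:,2]-A@co)<.003; A,Q=A[r],Q[r]; co=np.linalg.lstsq(A,Q[:,2],rcond=None)[0]
    print("n",len(Q),"top plane tool z at x=0: %.4f, slope x %.4f y %.4f"%(co[2],co[0],co[1]))
    rows=[]
    for v0 in np.arange(.03,.08,.005):
        w=Q[(Q[:,0]>v0)&(Q[:,0]<v0+.005)]
        if len(w)>20: rows.append((v0+.0025,w[:,1].min(),w[:,1].max()))
    rows=np.array(rows); mid=rows[:,1:].mean(1); pf=np.polyfit(rows[:,0],mid,1)
    print("centre y: at x=0 %.4f slope deg %.2f; width %.4f; front x %.4f"%(pf[1],np.degrees(np.arctan(pf[0])),(rows[:,2]-rows[:,1]).mean(),np.percentile(Q[:,0],99.5)))
    return s,M,yaw
if __name__=="__main__":
    import sys; held(sys.argv[1] if len(sys.argv)>1 else None)
E
python3 meas.py pics/w5.png
```

```text
t8.75 pos [ 0.4777 -0.2954  0.0223] yaw 6.71 zax [-0.001  0.001 -1.   ] F [-0.3 -0.3 -1.3] w 0.458 q [-0.6   0.22  2.    0.    0.92  0.86]
n 15022 top plane tool z at x=0: -0.0506, slope x 0.0044 y -0.0011
centre y: at x=0 -0.0004 slope deg -0.28; width 0.0398; front x 0.0897
```

View pics/w5.png

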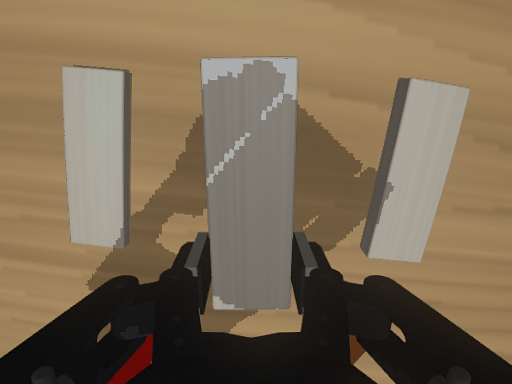

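The bar is held level and straight: its front is 89.7 mm ahead of the tool axis, it is centred across the pads, and its underside is 35.6 mm above the reported TCP. In the picture it spans (201,58) to (293,310). Next I carry it high to the front of the plate and turn it to the plate's yaw.

>>> {"api": "play_rows", "payload": {
  "rows": [
    {"dx": 0.04,"dy": -0.2,"dz": -0.02,"roll": 0,"fingers": 1},
    {"dx": 0.04,"dy": -0.55,"dz": -0.02,"roll": 0,"fingers": 1},
    {"dx": 0.04,"dy": -0.55,"dz": -0.02,"roll": 0,"fingers": 1},
    {"dx": 0.04,"dy": -0.55,"dz": -0.02,"roll": 0,"fingers": 1},
    {"dx": 0.04,"dy": -0.55,"dz": -0.02,"roll": 0,"fingers": 1},
    {"dx": 0.04,"dy": -0.55,"dz": -0.02,"roll": 0,"fingers": 1},
    {"dx": 0.04,"dy": -0.55,"dz": -0.02,"roll": 0,"fingers": 1},
    {"dx": 0.04,"dy": -0.55,"dz": -0.02,"roll": 0,"fingers": 1},
    {"dx": 0.04,"dy": -0.55,"dz": -0.02,"roll": 0,"fingers": 1},
    {"dx": 0.04,"dy": -0.55,"dz": -0.02,"roll": 0,"fingers": 1},
    {"dx": 0.04,"dy": -0.55,"dz": -0.02,"roll": 0,"fingers": 1},
    {"dx": 0.04,"dy": -0.55,"dz": -0.02,"roll": 0,"fingers": 1},
    {"dx": 0.04,"dy": -0.55,"dz": -0.02,"roll": 0,"fingers": 1},
    {"dx": 0.04,"dy": -0.55,"dz": -0.02,"roll": 0,"fingers": 1},
    {"dx": 0.04,"dy": -0.55,"dz": -0.02,"roll": 0,"fingers": 1},
    {"dx": 0.04,"dy": -0.55,"dz": -0.02,"roll": 0,"fingers": 1},
    {"dx": 0.04,"dy": -0.55,"dz": -0.02,"roll": 0,"fingers": 1},
    {"dx": 0.04,"dy": -0.55,"dz": -0.02,"roll": 0,"fingers": 1},
    {"dx": 0.04,"dy": -0.55,"dz": -0.02,"roll": 0,"fingers": 1},
    {"dx": 0.02,"dy": -0.38,"dz": 0,"roll": 0,"fingers": 1}
  ]
}}

```text
time: 10.47
tool_pos: [0.4597, 0.1261, 0.0382]
tcp_rot: [-3.136, -0.185, 0.001]
wrist_force: [0.2, -0.3, -1.9]
width: 0.458
```

>>> {"api": "play_rows", "payload": {
  "rows": [
    {"dx": 0,"dy": 0,"dz": 0,"roll": 0.5,"fingers": 1},
    {"dx": 0,"dy": 0,"dz": 0,"roll": 0.8,"fingers": 1},
    {"dx": 0,"dy": 0,"dz": 0,"roll": 0.8,"fingers": 1},
    {"dx": 0,"dy": 0,"dz": 0,"roll": 0.8,"fingers": 1},
    {"dx": 0,"dy": 0,"dz": 0,"roll": 0.8,"fingers": 1},
    {"dx": 0,"dy": 0,"dz": 0,"roll": 0.8,"fingers": 1},
    {"dx": 0,"dy": 0,"dz": 0,"roll": 0.8,"fingers": 1},
    {"dx": 0,"dy": 0,"dz": 0,"roll": 0.5,"fingers": 1},
    {"dx": 0,"dy": 0,"dz": 0,"roll": 0,"fingers": 1},
    {"dx": 0,"dy": 0,"dz": 0,"roll": 0,"fingers": 1},
    {"dx": 0,"dy": 0,"dz": 0,"roll": 0,"fingers": 1}
  ]
}}

```text
time: 11.38
tool_pos: [0.4601, 0.1242, 0.0382]
tcp_rot: [3.109, -0.449, -0.001]
wrist_force: [0.6, -0.7, -1.5]
width: 0.457
```

```bash
python3 meas.py; python3 - <<'E'
from h import *
import pickle
c=cam("wrist"); save(c,"pics/w6.png"); pickle.dump(c,open("c6.pkl","wb"))
P=cloud(c); z=P[...,2]
o=np.array([.6325,.0733]);th=np.radians(-16.5);R=np.array([[np.cos(th),-np.sin(th)],[np.sin(th),np.cos(th)]])
q=(P[...,:2]-o)@R
k=(q[...,0]>-.08)&(q[...,0]<.03)&(np.abs(q[...,1])<.07)&(z>.028)&(z<.045)
print(k.sum(),np.percentile(q[k],[1,50,99],axis=0).round(4).tolist(),np.median(z[k]))
E
```

```text
t11.38 pos [0.4601 0.1242 0.0382] yaw -16.43 zax [-0.001 -0.    -1.   ] F [ 0.6 -0.7 -1.5] w 0.457 q [0.21 0.04 2.17 0.   0.93 2.07]
n 15023 top plane tool z at x=0: -0.0506, slope x 0.0040 y -0.0021
centre y: at x=0 -0.0004 slope deg -0.24; width 0.0399; front x 0.0896
338 [[-0.0523, -0.0437], [-0.0517, 0.002], [-0.0511, 0.0437]] 0.029973946060097713
```

View pics/w6.png

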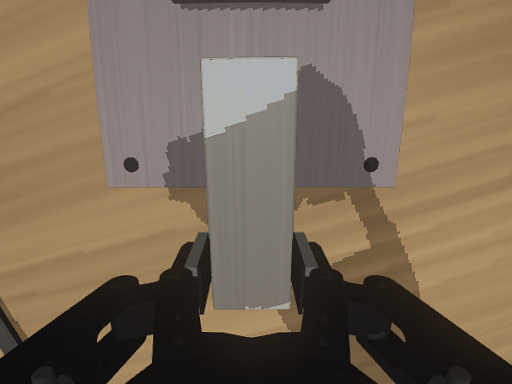

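In the wrist view the plate's front edge runs from (107,187) to (397,187), its sides reach (88,0) and (414,0), and the keeper's mouth is at the top, from (172,3) to (330,3). I'll refine the plate pose from these.

```bash
python3 - <<'E'
from h import *
import pickle
c=pickle.load(open("c6.pkl","rb")); s,M,yaw=st()
P=cloud(c);hsv=cv2.cvtColor(c["pixels"],cv2.COLOR_RGB2HSV)
g=cv2.cvtColor(c["pixels"],cv2.COLOR_RGB2GRAY); sat=hsv[...,1].astype(float)
# sub-pixel plate edges: saturation step (wood vs steel)
def edge(line):  # values along the scan
    d=np.abs(np.diff(cv2.GaussianBlur(line.reshape(1,-1),(5,1),0).ravel())); i=int(np.argmax(d)); w=d[max(i-2,0):i+3]
    return max(i-2,0)+(w*np.arange(len(w))).sum()/w.sum()+.5
Lf=[pt(c,(70+edge(sat[v,70:130]),v),.01)[:2] for v in range(10,170,4)]
Rt=[pt(c,(380+edge(sat[v,380:440]),v),.01)[:2] for v in range(10,130,4)]
Fr=[pt(c,(u,175+edge(sat[175:200,u])),.01)[:2] for u in list(range(115,160,3))+list(range(350,388,3))]
def lf(a):
    a=np.array(a);vx,vy,x0,y0=cv2.fitLine(a.astype(np.float32),cv2.DIST_HUBER,0,.01,.01).ravel(); d=np.array([vx,vy]); r=(a-[x0,y0])@[-vy,vx]
    return np.array([x0,y0]),d,np.std(r)
for n,a in (("L",Lf),("R",Rt),("F",Fr)):
    p,d,r=lf(a); print(n,p.round(4),"dir deg %.2f"%np.degrees(np.arctan(d[1]/d[0])),"res",r.round(5))
pl,dl,_=lf(Lf);pr,dr,_=lf(Rt);pf,df,_=lf(Fr)
th=np.mean([np.arctan(dl[1]/dl[0]),np.arctan(dr[1]/dr[0])]);u=np.array([np.cos(th),np.sin(th)]);v=np.array([-u[1],u[0]])
print("width",(pl-pr)@v); ym=((pl+pr)/2)@v; xf=pf@u; o=u*(xf+.165)+v*ym; print("origin",o.round(4),"yaw",np.degrees(th).round(2))
# keeper mouth edge
W=P[...,:2]-o; z=P[...,2]; qx=W@u;qy=W@v
k=(qx>-.08)&(qx<-.03)&(np.abs(qy)<.07)&(z>.027)&(z<.05)
print("keeper",k.sum(),np.percentile(qx[k],[1,50,99]).round(4),np.percentile(qy[k],[.5,99.5]).round(4))
t=s["tool_pos"][:2]-o; print("TCP in plate frame",(t@u).round(4),(t@v).round(4),"tool yaw rel plate",round(yaw-np.degrees(th),2))
E
```

```text
t11.48 pos [0.4604 0.1241 0.0383] yaw -16.46 zax [-0.  0. -1.] F [-0.7  0.5 -1.7] w 0.450 q [0.21 0.04 2.17 0.   0.93 2.07]
L [0.5679 0.2009] dir deg -16.43 res 6e-05
R [ 0.5145 -0.0006] dir deg -16.47 res 8e-05
F [0.4677 0.1016] dir deg 73.59 res 5e-05
width 0.20845455
origin [0.6314 0.0735] yaw -16.45
keeper 420 [-0.0512 -0.0506 -0.05  ] [-0.0439  0.0444]
TCP in plate frame -0.1784 0.0001 tool yaw rel plate -0.01
```

The plate pose is now well fixed: origin (0.6314, 0.0735), yaw -16.45°. The bar is on its centre line within 0.5 mm, with its front 39 mm before the mouth. I'll lower it to just above the plate.

>>> {"api": "play_rows", "payload": {
  "rows": [
    {"dx": 0,"dy": 0,"dz": 0.2,"roll": 0.06,"fingers": 1},
    {"dx": 0,"dy": 0,"dz": 0.3,"roll": 0,"fingers": 1},
    {"dx": 0,"dy": 0,"dz": 0.3,"roll": 0,"fingers": 1},
    {"dx": 0,"dy": 0,"dz": 0.3,"roll": 0,"fingers": 1},
    {"dx": 0,"dy": 0,"dz": 0.2,"roll": 0,"fingers": 1},
    {"dx": 0,"dy": 0,"dz": 0.1,"roll": 0,"fingers": 1},
    {"dx": 0,"dy": 0,"dz": 0.05,"roll": 0,"fingers": 1},
    {"dx": 0,"dy": 0,"dz": 0.05,"roll": 0,"fingers": 1},
    {"dx": 0,"dy": 0,"dz": 0,"roll": 0,"fingers": 1},
    {"dx": 0,"dy": 0,"dz": 0,"roll": 0,"fingers": 1},
    {"dx": 0,"dy": 0,"dz": 0,"roll": 0,"fingers": 1}
  ]
}}

```text
time: 12.4
tool_pos: [0.4612, 0.1242, -0.0209]
tcp_rot: [-3.108, 0.457, -0.002]
wrist_force: [-0.5, -0.1, -1.5]
width: 0.456
```

>>> {"api": "play_rows", "payload": {
  "rows": [
    {"dx": 0,"dy": 0,"dz": 0.02,"roll": 0,"fingers": 1},
    {"dx": 0,"dy": 0,"dz": 0.02,"roll": 0,"fingers": 1},
    {"dx": 0,"dy": 0,"dz": 0,"roll": 0,"fingers": 1},
    {"dx": 0,"dy": 0,"dz": 0,"roll": 0,"fingers": 1}
  ]
}}

```text
time: 12.73
tool_pos: [0.4606, 0.124, -0.0231]
tcp_rot: [-3.108, 0.457, -0.0]
wrist_force: [-0.6, 0.5, -1.7]
width: 0.455
```

>>> {"api": "play_rows", "payload": {
  "rows": [
    {"dx": 0,"dy": 0,"dz": 0.02,"roll": 0,"fingers": 1},
    {"dx": 0,"dy": 0,"dz": 0.02,"roll": 0,"fingers": 1},
    {"dx": 0,"dy": 0,"dz": 0,"roll": 0,"fingers": 1},
    {"dx": 0,"dy": 0,"dz": 0,"roll": 0,"fingers": 1}
  ]
}}

```text
time: 13.07
tool_pos: [0.4604, 0.124, -0.0249]
tcp_rot: [3.108, -0.457, -0.0]
wrist_force: [0.1, 0.1, -1.7]
width: 0.458
```

>>> {"api": "play_rows", "payload": {
  "rows": [
    {"dx": 0,"dy": 0,"dz": 0.015,"roll": 0,"fingers": 1},
    {"dx": 0,"dy": 0,"dz": 0,"roll": 0,"fingers": 1},
    {"dx": 0,"dy": 0,"dz": 0,"roll": 0,"fingers": 1},
    {"dx": 0,"dy": 0,"dz": 0,"roll": 0,"fingers": 1}
  ]
}}

```text
time: 13.4
tool_pos: [0.4606, 0.124, -0.0253]
tcp_rot: [-3.108, 0.457, 0.0]
wrist_force: [-1.1, -0.2, -1.7]
width: 0.455
```

```bash
python3 meas.py
```

```text
t13.40 pos [ 0.4606  0.124  -0.0253] yaw -16.74 zax [-0.  0. -1.] F [-1.1 -0.2 -1.7] w 0.455 q [0.21 0.14 2.2  0.   0.8  2.07]
n 6967 top plane tool z at x=0: -0.0512, slope x 0.1506 y 0.0035Traceback (most recent call last):
  File "meas.py", line 22, in <module>
    import sys; held(sys.argv[1] if len(sys.argv)>1 else None)
                ~~~~^^^^^^^^^^^^^^^^^^^^^^^^^^^^^^^^^^^^^^^^^^
  File "meas.py", line 18, in held
    rows=np.array(rows); mid=rows[:,1:].mean(1); pf=np.polyfit(rows[:,0],mid,1)
                             ~~~~^^^^^^
IndexError: too many indices for array: array is 1-dimensional, but 2 were indexed
```

>>> {"api": "play_rows", "payload": {
  "rows": [
    {"dx": 0,"dy": 0,"dz": 0.015,"roll": 0,"fingers": 1},
    {"dx": 0,"dy": 0,"dz": 0,"roll": 0,"fingers": 1},
    {"dx": 0,"dy": 0,"dz": 0,"roll": 0,"fingers": 1},
    {"dx": 0,"dy": 0,"dz": 0,"roll": 0,"fingers": 1}
  ]
}}

```text
time: 13.78
tool_pos: [0.4606, 0.124, -0.0259]
tcp_rot: [3.108, -0.457, -0.0]
wrist_force: [0.5, 0.5, -2.2]
width: 0.455
```

>>> {"api": "play_rows", "payload": {
  "rows": [
    {"dx": 0,"dy": 0,"dz": 0.015,"roll": 0,"fingers": 1},
    {"dx": 0,"dy": 0,"dz": 0,"roll": 0,"fingers": 1},
    {"dx": 0,"dy": 0,"dz": 0,"roll": 0,"fingers": 1},
    {"dx": 0,"dy": 0,"dz": 0,"roll": 0,"fingers": 1}
  ]
}}

```text
time: 14.12
tool_pos: [0.4607, 0.124, -0.0262]
tcp_rot: [-3.108, 0.457, -0.0]
wrist_force: [-0.7, 0.5, 3.5]
width: 0.453
```

The bar touched the plate at reported z -0.0262, with about +5 N. I'll ease off 0.3 mm and slide forward to just short of the mouth, then feel in.

>>> {"api": "play_rows", "payload": {
  "rows": [
    {"dx": 0,"dy": 0,"dz": -0.008,"roll": 0,"fingers": 1},
    {"dx": 0.1,"dy": 0,"dz": 0,"roll": 0,"fingers": 1},
    {"dx": 0.15,"dy": 0,"dz": 0,"roll": 0,"fingers": 1},
    {"dx": 0.15,"dy": 0,"dz": 0,"roll": 0,"fingers": 1},
    {"dx": 0.15,"dy": 0,"dz": 0,"roll": 0,"fingers": 1},
    {"dx": 0.15,"dy": 0,"dz": 0,"roll": 0,"fingers": 1},
    {"dx": 0.1,"dy": 0,"dz": 0,"roll": 0,"fingers": 1},
    {"dx": 0.05,"dy": 0,"dz": 0,"roll": 0,"fingers": 1},
    {"dx": 0,"dy": 0,"dz": 0,"roll": 0,"fingers": 1},
    {"dx": 0,"dy": 0,"dz": 0,"roll": 0,"fingers": 1},
    {"dx": 0,"dy": 0,"dz": 0,"roll": 0,"fingers": 1}
  ]
}}

```text
time: 15.03
tool_pos: [0.4935, 0.1142, -0.0262]
tcp_rot: [-3.108, 0.457, -0.001]
wrist_force: [0.8, -0.2, -0.6]
width: 0.454
```

```bash
cat > rel.py <<'E'
from h import *
s,M,yaw=st();o=np.array([.6314,.0735]);th=np.radians(-16.45);u=np.array([np.cos(th),np.sin(th)]);v=np.array([-u[1],u[0]])
t=s["tool_pos"][:2]-o; f=s["wrist_force"]
print("TCP plate x %.1f y %.1f mm, bar front x %.1f, yaw rel %.2f, F along %.1f side %.1f up %.1f"%(t@u*1e3,t@v*1e3,t@u*1e3+89.7,yaw+16.45,f[:2]@u,f[:2]@v,f[2]))
E
python3 rel.py
```

```text
t15.03 pos [ 0.4935  0.1142 -0.0262] yaw -16.73 zax [ 0.001 -0.    -1.   ] F [ 0.8 -0.2 -0.6] w 0.454 q [ 0.18  0.19  2.14 -0.    0.8   2.04]
TCP plate x -143.8 y -0.0 mm, bar front x -54.1, yaw rel -0.28, F along 0.8 side -0.0 up -0.6
```

Bar front is 4 mm short of the mouth, on line, with light contact on the plate. I'll feel in slowly at 1.2 mm per row.

>>> {"api": "play_rows", "payload": {
  "rows": [
    {"dx": 0.03,"dy": 0,"dz": 0,"roll": 0,"fingers": 1},
    {"dx": 0.03,"dy": 0,"dz": 0,"roll": 0,"fingers": 1},
    {"dx": 0.03,"dy": 0,"dz": 0,"roll": 0,"fingers": 1},
    {"dx": 0.03,"dy": 0,"dz": 0,"roll": 0,"fingers": 1},
    {"dx": 0.03,"dy": 0,"dz": 0,"roll": 0,"fingers": 1},
    {"dx": 0,"dy": 0,"dz": 0,"roll": 0,"fingers": 1}
  ]
}}

```text
time: 15.53
tool_pos: [0.4992, 0.1124, -0.0262]
tcp_rot: [-3.108, 0.457, -0.001]
wrist_force: [-1.9, 0.8, 2.2]
width: 0.458
```

>>> {"api": "play_rows", "payload": {
  "rows": [
    {"dx": 0.03,"dy": 0,"dz": 0,"roll": 0,"fingers": 1},
    {"dx": 0.03,"dy": 0,"dz": 0,"roll": 0,"fingers": 1},
    {"dx": 0.03,"dy": 0,"dz": 0,"roll": 0,"fingers": 1},
    {"dx": 0,"dy": 0,"dz": 0,"roll": 0,"fingers": 1}
  ]
}}

```text
time: 15.87
tool_pos: [0.5027, 0.1114, -0.0262]
tcp_rot: [3.108, -0.457, 0.001]
wrist_force: [-0.8, -0.8, 1.3]
width: 0.456
```

```bash
python3 rel.py
```

```text
t15.87 pos [ 0.5027  0.1114 -0.0262] yaw -16.73 zax [ 0. -0. -1.] F [-0.8 -0.8  1.3] w 0.456 q [ 0.17  0.21  2.13 -0.    0.81  2.03]
TCP plate x -134.1 y -0.1 mm, bar front x -44.4, yaw rel -0.28, F along -0.6 side -1.0 up 1.3
```

It goes in freely. I'll advance a bit more and then check the play by lifting gently.

>>> {"api": "play_rows", "payload": {
  "rows": [
    {"dx": 0.05,"dy": 0,"dz": 0,"roll": 0,"fingers": 1},
    {"dx": 0.06,"dy": 0,"dz": 0,"roll": 0,"fingers": 1},
    {"dx": 0.06,"dy": 0,"dz": 0,"roll": 0,"fingers": 1},
    {"dx": 0.06,"dy": 0,"dz": 0,"roll": 0,"fingers": 1},
    {"dx": 0.06,"dy": 0,"dz": 0,"roll": 0,"fingers": 1},
    {"dx": 0.03,"dy": 0,"dz": 0,"roll": 0,"fingers": 1},
    {"dx": 0,"dy": 0,"dz": 0,"roll": 0,"fingers": 1},
    {"dx": 0,"dy": 0,"dz": -0.01,"roll": 0,"fingers": 1},
    {"dx": 0,"dy": 0,"dz": -0.01,"roll": 0,"fingers": 1},
    {"dx": 0,"dy": 0,"dz": 0,"roll": 0,"fingers": 1},
    {"dx": 0,"dy": 0,"dz": 0,"roll": 0,"fingers": 1}
  ]
}}

```text
time: 16.78
tool_pos: [0.5143, 0.1077, -0.0257]
tcp_rot: [3.108, -0.457, -0.001]
wrist_force: [1.1, -0.3, -1.5]
width: 0.454
```

>>> {"api": "play_rows", "payload": {
  "rows": [
    {"dx": 0,"dy": 0,"dz": -0.01,"roll": 0,"fingers": 1},
    {"dx": 0,"dy": 0,"dz": 0,"roll": 0,"fingers": 1},
    {"dx": 0,"dy": 0,"dz": 0,"roll": 0,"fingers": 1},
    {"dx": 0,"dy": 0,"dz": 0,"roll": 0,"fingers": 1}
  ]
}}

```text
time: 17.12
tool_pos: [0.5146, 0.1078, -0.025]
tcp_rot: [-3.108, 0.457, -0.0]
wrist_force: [0.7, 0.6, -1.7]
width: 0.455
```

>>> {"api": "play_rows", "payload": {
  "rows": [
    {"dx": 0,"dy": 0,"dz": -0.01,"roll": 0,"fingers": 1},
    {"dx": 0,"dy": 0,"dz": 0,"roll": 0,"fingers": 1},
    {"dx": 0,"dy": 0,"dz": 0,"roll": 0,"fingers": 1},
    {"dx": 0,"dy": 0,"dz": 0,"roll": 0,"fingers": 1}
  ]
}}

```text
time: 17.45
tool_pos: [0.5145, 0.1078, -0.0247]
tcp_rot: [3.108, -0.457, -0.0]
wrist_force: [-0.6, 0.3, -2.9]
width: 0.459
```

>>> {"api": "play_rows", "payload": {
  "rows": [
    {"dx": 0,"dy": 0,"dz": -0.01,"roll": 0,"fingers": 1},
    {"dx": 0,"dy": 0,"dz": 0,"roll": 0,"fingers": 1},
    {"dx": 0,"dy": 0,"dz": 0,"roll": 0,"fingers": 1},
    {"dx": 0,"dy": 0,"dz": 0,"roll": 0,"fingers": 1}
  ]
}}

```text
time: 17.78
tool_pos: [0.5144, 0.1078, -0.0243]
tcp_rot: [3.108, -0.457, -0.0]
wrist_force: [0.8, 0.1, -4.0]
width: 0.455
```

Lifting met resistance after about 1.3 mm, so the play is about 1 mm and packer_15 fits snugly. I'll lower it back and slide it in.

>>> {"api": "play_rows", "payload": {
  "rows": [
    {"dx": 0,"dy": 0,"dz": 0.025,"roll": 0,"fingers": 1},
    {"dx": 0,"dy": 0,"dz": 0.02,"roll": 0,"fingers": 1},
    {"dx": 0.03,"dy": 0,"dz": 0,"roll": 0,"fingers": 1},
    {"dx": 0.05,"dy": 0,"dz": 0,"roll": 0,"fingers": 1},
    {"dx": 0.06,"dy": 0,"dz": 0,"roll": 0,"fingers": 1},
    {"dx": 0.06,"dy": 0,"dz": 0,"roll": 0,"fingers": 1},
    {"dx": 0.06,"dy": 0,"dz": 0,"roll": 0,"fingers": 1},
    {"dx": 0.06,"dy": 0,"dz": 0,"roll": 0,"fingers": 1},
    {"dx": 0.06,"dy": 0,"dz": 0,"roll": 0,"fingers": 1},
    {"dx": 0.06,"dy": 0,"dz": 0,"roll": 0,"fingers": 1},
    {"dx": 0.06,"dy": 0,"dz": 0,"roll": 0,"fingers": 1},
    {"dx": 0.06,"dy": 0,"dz": 0,"roll": 0,"fingers": 1},
    {"dx": 0.03,"dy": 0,"dz": 0,"roll": 0,"fingers": 1},
    {"dx": 0,"dy": 0,"dz": 0,"roll": 0,"fingers": 1},
    {"dx": 0,"dy": 0,"dz": 0,"roll": 0,"fingers": 1}
  ]
}}

```text
time: 19.03
tool_pos: [0.5373, 0.101, -0.026]
tcp_rot: [-3.108, 0.457, -0.0]
wrist_force: [-0.3, -0.1, -0.8]
width: 0.452
```

```bash
python3 rel.py
```

```text
t19.03 pos [ 0.5373  0.101  -0.026 ] yaw -16.74 zax [ 0.  0. -1.] F [-0.3 -0.1 -0.8] w 0.452 q [0.14 0.26 2.06 0.   0.82 2.  ]
TCP plate x -98.1 y -0.3 mm, bar front x -8.4, yaw rel -0.29, F along -0.2 side -0.2 up -0.8
```

>>> {"api": "play_rows", "payload": {
  "rows": [
    {"dx": 0.02,"dy": -0.003,"dz": 0,"roll": 0,"fingers": 1},
    {"dx": 0.02,"dy": -0.003,"dz": 0,"roll": 0,"fingers": 1},
    {"dx": 0.02,"dy": 0,"dz": 0,"roll": 0,"fingers": 1},
    {"dx": 0.02,"dy": 0,"dz": 0,"roll": 0,"fingers": 1},
    {"dx": 0.02,"dy": 0,"dz": 0,"roll": 0,"fingers": 1},
    {"dx": 0.02,"dy": 0,"dz": 0,"roll": 0,"fingers": 1},
    {"dx": 0.02,"dy": 0,"dz": 0,"roll": 0,"fingers": 1},
    {"dx": 0.02,"dy": 0,"dz": 0,"roll": 0,"fingers": 1},
    {"dx": 0,"dy": 0,"dz": 0,"roll": 0,"fingers": 1}
  ]
}}

```text
time: 19.78
tool_pos: [0.5436, 0.0993, -0.026]
tcp_rot: [-3.108, 0.457, -0.0]
wrist_force: [0.6, 0.1, -1.0]
width: 0.455
```

>>> {"api": "play_rows", "payload": {
  "rows": [
    {"dx": 0.01,"dy": 0,"dz": 0,"roll": 0,"fingers": 1},
    {"dx": 0.01,"dy": 0,"dz": 0,"roll": 0,"fingers": 1},
    {"dx": 0,"dy": 0,"dz": 0,"roll": 0,"fingers": 1},
    {"dx": 0,"dy": 0,"dz": 0,"roll": 0,"fingers": 1}
  ]
}}

```text
time: 20.12
tool_pos: [0.5442, 0.0991, -0.026]
tcp_rot: [3.108, -0.457, 0.0]
wrist_force: [0.2, 1.1, -0.9]
width: 0.454
```

```bash
python3 rel.py
```

```text
t20.12 pos [ 0.5442  0.0991 -0.026 ] yaw -16.73 zax [ 0. -0. -1.] F [ 0.2  1.1 -0.9] w 0.454 q [ 0.14  0.27  2.04 -0.    0.83  2.  ]
TCP plate x -90.9 y -0.1 mm, bar front x -1.2, yaw rel -0.28, F along -0.1 side 1.1 up -0.9
```

>>> {"api": "play_rows", "payload": {
  "rows": [
    {"dx": 0.01,"dy": 0,"dz": 0,"roll": 0,"fingers": 1},
    {"dx": 0.01,"dy": 0,"dz": 0,"roll": 0,"fingers": 1},
    {"dx": 0,"dy": 0,"dz": 0,"roll": 0,"fingers": 1},
    {"dx": 0,"dy": 0,"dz": 0,"roll": 0,"fingers": 1}
  ]
}}

```text
time: 20.45
tool_pos: [0.5444, 0.0991, -0.0261]
tcp_rot: [3.108, -0.457, -0.001]
wrist_force: [-1.8, 2.0, -1.0]
width: 0.456
```

>>> {"api": "play_rows", "payload": {
  "rows": [
    {"dx": 0.01,"dy": 0,"dz": 0,"roll": 0,"fingers": 1},
    {"dx": 0.01,"dy": 0,"dz": 0,"roll": 0,"fingers": 1},
    {"dx": 0,"dy": 0,"dz": 0,"roll": 0,"fingers": 1},
    {"dx": 0,"dy": 0,"dz": 0,"roll": 0,"fingers": 1}
  ]
}}

```text
time: 20.78
tool_pos: [0.5444, 0.099, -0.0262]
tcp_rot: [3.108, -0.457, -0.004]
wrist_force: [-5.1, 1.8, 1.6]
width: 0.458
```

```bash
python3 rel.py
```

```text
t20.78 pos [ 0.5444  0.099  -0.0262] yaw -16.74 zax [-0.003  0.    -1.   ] F [-5.1  1.8  1.6] w 0.458 q [0.13 0.27 2.04 0.   0.83 2.  ]
TCP plate x -90.7 y -0.2 mm, bar front x -1.0, yaw rel -0.29, F along -5.4 side 0.2 up 1.6
```

The bar stopped against the web at -5.4 N along its length. I'll give one more small push to confirm, then relax it and release.

>>> {"api": "play_rows", "payload": {
  "rows": [
    {"dx": 0.015,"dy": 0,"dz": 0,"roll": 0,"fingers": 1},
    {"dx": 0,"dy": 0,"dz": 0,"roll": 0,"fingers": 1},
    {"dx": 0,"dy": 0,"dz": 0,"roll": 0,"fingers": 1}
  ]
}}

```text
time: 21.03
tool_pos: [0.5444, 0.099, -0.0261]
tcp_rot: [-3.108, 0.457, 0.006]
wrist_force: [-6.8, 3.1, 3.8]
width: 0.456
```

```bash
python3 rel.py
```

```text
t21.03 pos [ 0.5444  0.099  -0.0261] yaw -16.75 zax [-0.004  0.001 -1.   ] F [-6.8  3.1  3.8] w 0.456 q [0.13 0.27 2.04 0.   0.83 2.  ]
TCP plate x -90.7 y -0.2 mm, bar front x -1.0, yaw rel -0.30, F along -7.4 side 1.1 up 3.8
```

>>> {"api": "play_rows", "payload": {
  "rows": [
    {"dx": -0.02,"dy": 0,"dz": 0,"roll": 0,"fingers": 1},
    {"dx": -0.015,"dy": 0,"dz": 0,"roll": 0,"fingers": 1},
    {"dx": 0,"dy": 0,"dz": 0,"roll": 0,"fingers": 1},
    {"dx": 0,"dy": 0,"dz": 0,"roll": 0,"fingers": 0.5},
    {"dx": 0,"dy": 0,"dz": 0,"roll": 0,"fingers": 0.45},
    {"dx": 0,"dy": 0,"dz": 0,"roll": 0,"fingers": 0.4},
    {"dx": 0,"dy": 0,"dz": 0,"roll": 0,"fingers": 0.35},
    {"dx": 0,"dy": 0,"dz": 0,"roll": 0,"fingers": 0.3},
    {"dx": 0,"dy": 0,"dz": 0,"roll": 0,"fingers": 0.25},
    {"dx": 0,"dy": 0,"dz": 0,"roll": 0,"fingers": 0.25},
    {"dx": 0,"dy": 0,"dz": 0,"roll": 0,"fingers": 0.25}
  ]
}}

```text
time: 21.95
tool_pos: [0.545, 0.0989, -0.026]
tcp_rot: [-3.108, 0.457, -0.0]
wrist_force: [-0.8, 0.8, -0.6]
width: 0.751
```

```bash
python3 rel.py
```

```text
t21.95 pos [ 0.545   0.0989 -0.026 ] yaw -16.74 zax [ 0. -0. -1.] F [-0.8  0.8 -0.6] w 0.751 q [ 0.13  0.27  2.04 -0.    0.83  2.  ]
TCP plate x -90.0 y -0.1 mm, bar front x -0.3, yaw rel -0.29, F along -1.0 side 0.5 up -0.6
```

Released. I'll rise straight up and back slightly for a look.

>>> {"api": "play_rows", "payload": {
  "rows": [
    {"dx": 0,"dy": 0,"dz": -0.1,"roll": 0,"fingers": 0.25},
    {"dx": 0,"dy": 0,"dz": -0.2,"roll": 0,"fingers": 0.25},
    {"dx": 0,"dy": 0,"dz": -0.4,"roll": 0,"fingers": 0.2},
    {"dx": 0,"dy": 0,"dz": -0.5,"roll": 0,"fingers": 0.1},
    {"dx": 0,"dy": 0,"dz": -0.5,"roll": 0,"fingers": 0},
    {"dx": 0,"dy": 0,"dz": -0.5,"roll": 0,"fingers": 0},
    {"dx": 0,"dy": 0,"dz": -0.5,"roll": 0,"fingers": 0},
    {"dx": -0.2,"dy": 0,"dz": -0.4,"roll": 0,"fingers": 0},
    {"dx": -0.4,"dy": 0,"dz": -0.2,"roll": 0,"fingers": 0},
    {"dx": -0.3,"dy": 0,"dz": 0,"roll": 0,"fingers": 0},
    {"dx": -0.1,"dy": 0,"dz": 0,"roll": 0,"fingers": 0},
    {"dx": 0,"dy": 0,"dz": 0,"roll": 0,"fingers": 0},
    {"dx": 0,"dy": 0,"dz": 0,"roll": 0,"fingers": 0},
    {"dx": 0,"dy": 0,"dz": 0,"roll": 0,"fingers": 0}
  ]
}}

```text
time: 23.12
tool_pos: [0.5064, 0.1103, 0.1052]
tcp_rot: [3.108, -0.457, -0.001]
wrist_force: [-0.6, 0.3, 0.2]
width: 1.002
```

```bash
python3 rel.py; python3 - <<'E'
from h import *
c=cam("wrist"); a=c["pixels"]; d=cam("scene")["pixels"]
im=np.hstack([a,cv2.resize(d[130:290,130:380],(600,384))])[:,:,::-1]; im=cv2.resize(im,None,fx=.71,fy=.71,interpolation=cv2.INTER_AREA); cv2.imwrite("pics/f.png",im); print(im.shape)
P=cloud(c);hsv=cv2.cvtColor(c["pixels"],cv2.COLOR_RGB2HSV)
o=np.array([.6314,.0735]);th=np.radians(-16.45);u=np.array([np.cos(th),np.sin(th)]);v=np.array([-u[1],u[0]])
W=P[...,:2]-o;qx=W@u;qy=W@v;z=P[...,2]
k=(qx>-.14)&(qx<-.053)&(np.abs(qy)<.05)&(z>.019)&(z<.031)
print("bar top z",np.median(z[k]),"x min",np.percentile(qx[k],.3),"(expect -.120)")
r=np.array([[x0,np.percentile(qy[k&(qx>x0)&(qx<x0+.008)],.5),np.percentile(qy[k&(qx>x0)&(qx<x0+.008)],99.5)] for x0 in np.arange(-.118,-.06,.008)])
print("mid y mm",(r[:,1:].mean(1)*1e3).round(2),"slope deg",np.degrees(np.polyfit(r[:,0],r[:,1:].mean(1),1)[0]).round(2),"width",(r[:,2]-r[:,1]).mean())
E
```

```text
t23.12 pos [0.5064 0.1103 0.1052] yaw -16.73 zax [-0.001 -0.    -1.   ] F [-0.6  0.3  0.2] w 1.002 q [ 0.17  0.04  2.03 -0.    1.07  2.03]
TCP plate x -130.3 y -0.1 mm, bar front x -40.6, yaw rel -0.28, F along -0.7 side 0.1 up 0.2
(273, 790, 3)
bar top z 0.02438507008914988 x min -0.12002792734751808 (expect -.120)
mid y mm [-0.21 -0.25 -0.3   0.07  0.05 -0.02  0.2  -0.1 ] slope deg 0.33 width 0.039307370350757466
```

View pics/f.png

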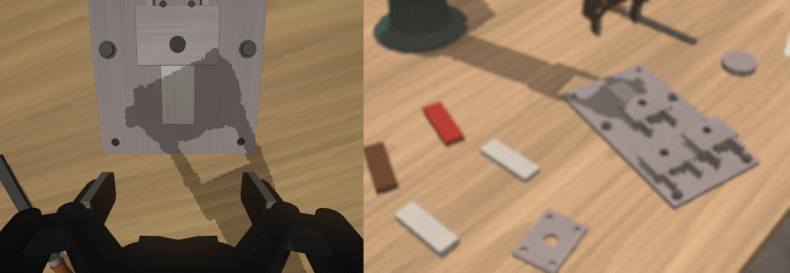

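The final view shows the bar in the throat on the centre line at (178,95). Its rear end is at plate x = -120.0 mm, the middle is within 0.3 mm and the yaw is about 0.3°. The other two bars lie flat and the gripper is clear.

```bash
python3 -c "
from workcell import bot
print(bot.finish_job())"
```

```text
the job is handed in; nothing more can be done
None
```

The 15 mm bar (packer_15) is home in the front keeper's throat and released, and the job is handed in. It took about 23 s of the 72 s allowed. I measured the front throat at about 16 mm, so packer_15 was the only bar I tried; the 12 and 18 mm bars were not lifted.

**Fit:** The bar slid in with no more than about 2 N of force. Lifting it gently met the top plate after about 1.3 mm, which matches the 1 mm play of the right bar. It stopped against the web at 5 to 7 N.

**Last checks:**
- The bar's rear end is at plate x = -120.0 mm, exactly where it should be when home.
- It sits within 0.3 mm of the middle and about 0.3° from straight.
- The last picture shows the other two bars flat on the bench, the drilled plate and disc undisturbed as far as it shows, and the gripper clear. The file is only partly in view, and I did not measure any of these three again.

**What disagreed:**
- **First grasp:** It closed above the bar without touching it. Both cameras put the real fingertips about 45 mm above the reported TCP, so I worked from the camera heights after that.
- **Web stop:** The reported position at the stop read about 1 mm short of the web. The force and the later camera measurement both show the bar home.

I viewed 11 pictures, one over the budget.

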